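# Close up the chisel case

## Task

Put the chisel case away ready for carrying: with the fingertips, push the upright orange flap over until it lies flat above the chisels, and only then push the wooden lid over and press it fully shut. Do not pick anything up, keep the case where it stands, leave the chisels and everything else on the bench alone, and finish with the hand clear.

Things in the scene. Friction and masses are not known exactly. Their poses are not given: they have to be found in the camera images.
- case: open wooden chisel case with brass corners, loose on the bench but heavy (4 kg), 240 mm (its x) by 160 mm (its y), 70 mm high, walls 9 mm; origin at the centre of its underside, z up. The lid is hinged along the top of its +y wall, the flap just inside its -y wall
- lid (a joint): angle of the plywood lid: 0 = shut, flat on the rim; about 1.57 = upright; more = leaning outward (starts 1.55 to 1.9, stop at 2.0). Lid panel 240 mm (along case x) x 160 mm x 12 mm, no handle. Its hinge line runs along case x at case y = +80 mm, height 70.5 mm, on the panel's inner face. It is stiff and stays at any angle: pushing the free edge takes about 2 to 6 N
- lid_edge (a point): middle of the lid's free edge, on the outer face (the top face when shut): 160 mm from the hinge line
- flap (a joint): angle of the orange flap: 0 = folded flat inside the case; about 1.57 = upright (starts 1.3 to 1.55). Flap plate 200 mm (along case x) x 90 mm x 6 mm. Its hinge line runs along case x at case y = -62 mm, height 50 mm, on the plate's under face; it folds toward case +y. It is stiff and stays at any angle: pushing the free edge takes about 1 to 2 N. When flat its top is 56 mm high, 14 mm below the rim. The lid cannot shut while the flap stands up: they collide
- flap_edge (a point): middle of the flap's free edge, on the face that is outside (facing case -y) when upright and on top when flat: 90 mm from the hinge line
- chisel_wide: wide chisel lying loose in the case in the trough nearer the lid's hinge, along the case's x; blue handle 24 mm square, overall 200 mm, 25 mm high; origin under its middle
- chisel_narrow: narrow chisel lying loose in the case in the other trough, under the flap; blue handle 24 mm square, overall 200 mm, 25 mm high; origin under its middle
- tape: black and yellow tape measure, 65 x 42 x 60 mm, standing loose about 35 mm clear of the case's +x end; origin at the centre of its underside; leave alone
- screw_jar: brass-coloured jar with a red cap, 60 mm across, 75 mm high, loose, about 35 mm clear of the case's +x end; origin at the centre of its underside; leave alone
- mallet: wooden mallet lying loose to the robot's right, 295 mm long, head 70 x 130 x 80 mm high; origin under the middle of its head, the handle towards the robot; leave alone
- plane: block plane, 160 x 50 x 60 mm high, loose, off to one side; origin at the centre of its underside; leave alone
- glue: white glue bottle with an orange cap, 64 mm across, 170 mm high, loose, off to one side; origin at the centre of its underside; leave alone
- square: try square lying flat, 190 x 120 x 16 mm high, loose, off to one side; origin near the middle of its underside; leave alone

How it is judged:
By the outcome, as a careful person would: the job done as asked, in the order asked, and still so for the second after the job is handed in, with the robot touching nothing.
It also fails if it takes over 51 s, if anything falls off the work surface, if the arm or the gripper's body presses on something with over 40 N, if the wrist force passes 120 N, or if a joint passes its speed limit or range.

## Robot

A 7-joint arm with a two-finger parallel gripper is mounted at the origin on the work surface. World frame = base frame: x ahead of the robot, y to its left, z up, the work surface at z = 0. Lengths are in mm, angles in rad, forces in N, time in s.
With the tool pointing down it reaches from about 400 to 925 mm from the base axis. Payload 4.1 kg.
Tool frame: the origin (TCP) lies midway between the tips of the shut fingers; the grasp point (between the pads) lies 19 mm behind it; z points along the fingers, y is the direction in which the jaws open and shut (so a half turn about z gives the same grasp; the last joint's range is limited). The gripper opens to 85 mm and grips with 20 to 120 N. Pads are 22 mm wide; open, the fingers measure 114 mm over their backs; the gripper's body (76 mm by 85 mm) begins 54 mm behind the grasp point. The pads swing forward as they close: fully open they stand 13 mm farther back than shut.
Start: joints at [-0.099, 0.398, 0.045, 1.537, -0.019, 1.207, -0.051], TCP at [650.034, 0.031, 231.347] pointing down, gripper open.
Joint ranges: [-2.82, 2.82], [-0.49, 2.23], [-1.37, 1.46], [0, 2.46], [-1.36, 4.5], [0.23, 2], [-2.94, 2.94]. Speed limits (rad/s): [2.57, 2.57, 3.14, 3.14, 3.14, 3.14, 3.14].

## Interface

Orientations are given as a unit quaternion [w, x, y, z].
In Python, from plant import get_obs, capture, calibration, finish_job gives the robot as it stands. The module is installed in compiled form; this text tells all that it offers.
- The arm moves only by the tool apply_moves, never from a script. Its argument "moves" is one flat list of numbers, 7 for each row, row after row: the opening, from 0 (shut) to 1 (fully open), then the shift along the world's x, y, z in m, then the turn, a rotation vector about the world's x, y, z in rad. In form: [claw, dx, dy, dz, ax, ay, az, claw, dx, dy, dz, ax, ay, az, ...]. A call has 1 to 10 rows; each row shifts and turns the commanded pose from where the row before left it; what a row does not reach is not made up. A row lasts 1/10 s, in which the tool goes at most 50 mm and 8.59 degrees, less where a joint would pass 70% of its speed; a pose out of reach is approached as far as the arm can. A call is refused whole if a number of a shift passes 0.05 or a number of a turn 0.15, either way. A call with a gripper value outside its range is refused whole. The fingers move at their own pace and stop on an object; "squeeze" is the grip in N (left out, the last holds). Time passes only in rows, so rows that do not move let the fingers close. It gives the time, the measured TCP pose, the force and the opening at its end, in the units of the state.
- get_obs(): the state, without advancing time (a new reading comes with each control period).
- capture(name): name is "scene" or "side" or "wrist"; returns the picture (384x512x3 uint8, red, green, blue); there is no depth.
- calibration(name): a dict with "K" (3x3 intrinsics, pixels), "rvec" (rotation vector, rad) and "tvec" (3), from world to camera coordinates, as OpenCV has them. Camera axes: x right, y down, z forward; pixel columns grow to the right and rows downward; lengths in mm; the calibration is good to about 2 mm. A picture is of the moment at which its call begins: read the wrist's pose just before it. calibration takes no time and is no camera call; for the wrist camera it gives the pose at the moment of the call.
- finish_job(): hands the job in, once; it reports no verdict.
The state is a dict: "clock": time; "q": joint angles; "joint_velocities": joint speeds; "tau": joint torques, N m; "eef_pos": TCP position; "orientation": TCP orientation; "ft_force": force on the tool from outside, world axes, zero at the start; "moment": the same for the moment, N m; "grip_width": finger opening in mm.
Only numpy, scipy, OpenCV 4.12 (cv2) and the standard library are available. Lean on these libraries where they do the work, as an engineer would, in place of code of your own. Each camera call takes 0.05 s, during which the arm holds its last target. There are 200 camera calls.

## Working session

There is one attempt and no reset: what is moved stays moved. The work goes in short steps, Python scripts to look and compute and a tool call to move; the robot and the scene stay as the last step left them, time stands still between calls to the robot, and variables do not carry over. Pictures are saved under pics/ and viewed, about 8 in all and at most 12, crops included, and the job is handed in when it is done.

Besides the shell and the picture viewer there is one more tool, called as name(argument=value, ...) on one line, values as JSON. apply_moves: Moves the arm, as the interface text tells. Its arguments: {"type":"object","properties":{"moves":{"type":"array"},"squeeze":{"type":"number"}},"required":["moves"]}

```bash
mkdir -p pics; python3 - <<'E'
from plant import *
import cv2,numpy as np
a=[capture(n) for n in("scene","side")]
for n,i in zip(("scene","side"),a):
    cv2.imwrite(f"pics/{n}0.png",cv2.resize(i[:,:,::-1],(768,576),interpolation=cv2.INTER_CUBIC)); cv2.imwrite(f"{n}0.png",i[:,:,::-1])
    c=calibration(n); R=cv2.Rodrigues(np.array(c["rvec"],float))[0]; print(n,np.array(c["K"]).tolist(),(-R.T@np.array(c["tvec"]).ravel()).round(),R[2].round(2))
print(get_obs())
E
```

```text
scene [[498.9846829509313, 0.0, 252.72685253360456], [0.0, 498.9846829509313, 194.99312259103215], [0.0, 0.0, 1.0]] [1242.  650. 1246.] [-0.44 -0.44 -0.78]
side [[432.55963081530626, 0.0, 248.0081422446545], [0.0, 432.55963081530626, 197.36250333819675], [0.0, 0.0, 1.0]] [400. 849. 871.] [ 0.17 -0.73 -0.66]
{'clock': 0.1, 'q': array([-0.09901721,  0.39912783,  0.04502136,  1.53772204, -0.01872323,
        1.20691356, -0.05070015]), 'joint_velocities': array([ 0.00102607, -0.00210216,  0.00173625, -0.0041512 , -0.00030608,
       -0.0015617 ,  0.00078228]), 'tau': array([ 3.69826899e-03, -4.76260614e+01,  1.37053739e+00, -2.54949743e+01,
        1.21164820e-02,  5.01686634e-03, -1.94127927e-05]), 'eef_pos': array([6.49441437e+02, 5.33356687e-02, 2.30374928e+02]), 'orientation': array([-5.84258327e-04,  7.07058725e-01,  7.07154293e-01, -6.50910234e-04]), 'ft_force': array([-0.17849518, -0.16697816,  0.7851556 ]), 'moment': array([-0.0255693 ,  0.02746231,  0.00691385]), 'grip_width': 85.4175680097965}
```

View pics/scene0.png

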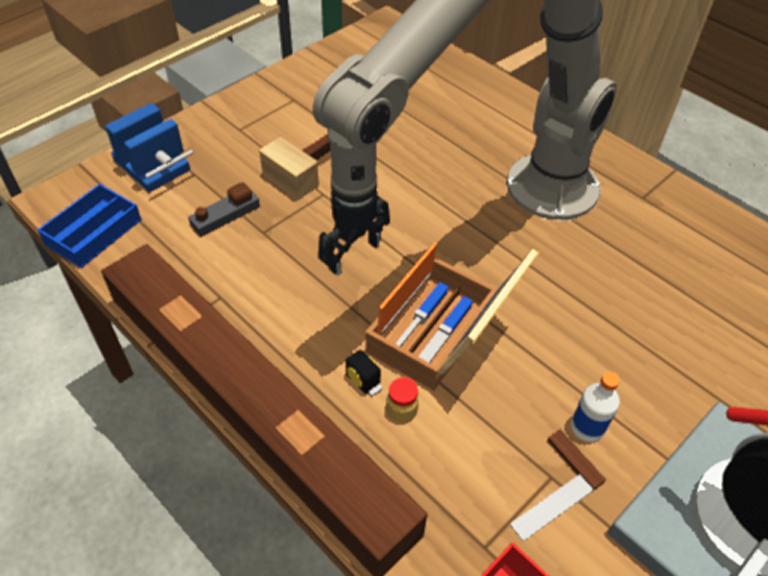

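View pics/side0.png

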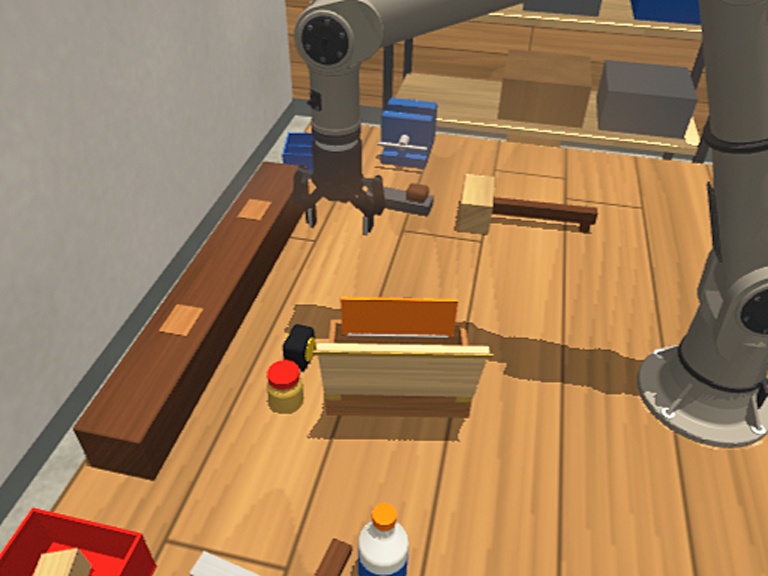

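The scene view shows the case at about (430,320), its lid edge running from (535,252) to (472,340). The flap's top edge runs from (436,245) to (380,325). In the side view the lid edge is (315,348)-(490,352) and the flap edge (341,298)-(457,300). I'll zoom in to get the corner pixels.

```bash
python3 - <<'E'
import cv2,numpy as np
a=cv2.imread("scene0.png")[155:265,235:365]; b=cv2.imread("side0.png")[190:290,185:345]
A=cv2.resize(a,None,fx=5,fy=5,interpolation=cv2.INTER_CUBIC); B=cv2.resize(b,None,fx=5,fy=5,interpolation=cv2.INTER_CUBIC)
cv2.imwrite("pics/sc.png",A); cv2.imwrite("pics/si.png",B)
E
```

```text
(no output)
```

View pics/sc.png

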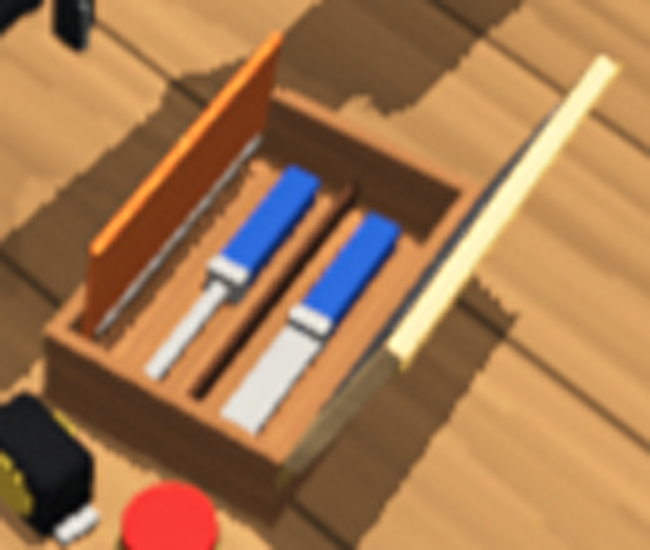

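View pics/si.png

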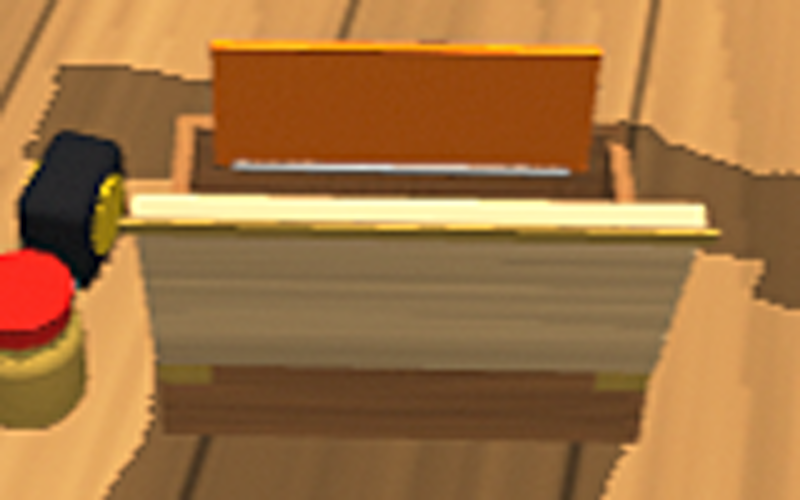

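Crops, in 5x crop pixels:
- **Scene:** flap top corners at (282,36) and (92,250). Lid edge outer corners at (620,68) and (407,368). Rim corners at (47,332), (280,480) and (468,190).
- **Side:** flap top from (212,45) to (600,52). Lid outer edge from (122,226) to (719,234). Case foot at (160,432) and (637,440).

```bash
cat > h.py <<'E'
from plant import *
import cv2,numpy as np
def cam(n):
    c=calibration(n); return np.array(c["K"]),cv2.Rodrigues(np.array(c["rvec"],float))[0],np.array(c["tvec"],float).reshape(3,1)
def plane(n,p,z):
    K,R,t=cam(n); d=R.T@np.linalg.inv(K)@np.array([*p,1.]); C=(-R.T@t).ravel(); return C+d*(z-C[2])/d[2]
def tri(p,q):
    P=[K@np.hstack([R,t]) for K,R,t in map(cam,("scene","side"))]
    X=cv2.triangulatePoints(P[0],P[1],np.array(p,float).reshape(2,1),np.array(q,float).reshape(2,1)).ravel(); return X[:3]/X[3]
S=lambda x,y:(235+x/5-.4,155+y/5-.4)
D=lambda x,y:(185+x/5-.4,190+y/5-.4)
E
python3 - <<'E'
from h import *
np.set_printoptions(suppress=True,precision=1)
print("flap -x",tri(S(282,36),D(599,55)),"+x",tri(S(92,250),D(212,46)))
print("lid inner -x",tri(S(600,55),D(706,206)),"+x",tri(S(387,350),D(131,197)))
print("lid outer -x",tri(S(618,68),D(712,234)),"+x",tri(S(407,368),D(128,226)))
for n,p,z in [("+x-y",(47,332),70),("+x+y",(280,480),70),("-x+y",(468,190),70),("+x+y0",(272,525),0)]: print(n,plane("scene",S(*p),z))
for n,p,z in [("+x-y",(178,116),70),("+x+y0",(160,432),0),("-x+y0",(637,440),0)]: print("side",n,plane("side",D(*p),z))
E
```

```text
flap -x [440.9  17.  140.2] +x [634.7  53.  136.8]
lid inner -x [380.5 193.5 220.7] +x [616.2 245.  220.4]
lid outer -x [376.4 204.1 215.5] +x [614.1 257.3 215.6]
+x-y [658.4  41.5  70. ]
+x+y [634.  203.6  70. ]
-x+y [399.6 140.5  70. ]
+x+y0 [623.6 194.8   0. ]
side +x-y [659.1  40.7  70. ]
side +x+y0 [627.1 195.4   0. ]
side -x+y0 [392.  144.3   0. ]
```

Case centre is about (525, 94) with yaw about 0.21. The flap is at about 1.45 rad and the lid at about 1.88. Next I move behind the flap with the fingers shut, at case (0, -110, 122), and compute both push arcs.

apply_moves(moves=[0, -0.034, -0.005, -0.01, 0, 0, 0.07, 0, -0.034, -0.005, -0.01, 0, 0, 0.07, 0, -0.034, -0.004, -0.01, 0, 0, 0.07, 0, 0, 0, -0.027, 0, 0, 0, 0, 0, 0, -0.027, 0, 0, 0, 0, 0, 0, -0.026, 0, 0, 0, 0, 0, 0, 0, 0, 0, 0, 0, 0, 0, 0, 0, 0, 0, 0, 0, 0, 0, 0, 0, 0], squeeze=40)

```text
clock: 1.0
eef_pos: [549.2, -14.0, 122.7]
orientation: [0.001, 0.629, 0.777, 0.001]
ft_force: [-0.0, -0.0, -0.9]
grip_width: -0.1
```

```bash
cat >> h.py <<'E'
c=np.array([525,94.]);u=np.array([.978,.208]);v=np.array([-.208,.978])
def W(y,z,x=0): return np.array([*(c+x*u+y*v),z])
def arc(ths,r,h0,t,sgn,yh):  # TCP so that tip's leading corner (11 mm ahead) rides on the outer face
    return np.array([W(yh+sgn*(r*np.cos(a)-t*np.sin(a)-11),h0+r*np.sin(a)+t*np.cos(a)) for a in ths])
E
python3 - <<'E'
from h import *
np.set_printoptions(suppress=True,precision=1)
o=get_obs();print(o['eef_pos'],o['ft_force'],o['grip_width'],o['clock'])
A=arc(np.linspace(1.5,0,11),72,50,6,1,-62);print(A.round(),'\n',np.diff(A,axis=0).round())
A=arc(np.linspace(1.5,0,16),130,70.5,12,-1,80);print(A.round(),'\n',np.diff(A,axis=0).round())
E
```

```text
[549.2 -14.  122.7] [-0.  -0.  -0.9] -0.06532314333668064 1.0
[[540.  22. 122.]
 [538.  32. 122.]
 [536.  43. 119.]
 [534.  53. 115.]
 [532.  62. 110.]
 [530.  70. 103.]
 [529.  77.  96.]
 [527.  83.  87.]
 [526.  88.  77.]
 [526.  91.  67.]
 [525.  93.  56.]] 
 [[ -2.  11.  -1.]
 [ -2.  10.  -2.]
 [ -2.  10.  -4.]
 [ -2.   9.  -5.]
 [ -2.   8.  -7.]
 [ -2.   7.  -8.]
 [ -1.   6.  -9.]
 [ -1.   5. -10.]
 [ -1.   3. -10.]
 [ -0.   2. -11.]]
[[505. 186. 201.]
 [508. 173. 201.]
 [511. 160. 199.]
 [514. 148. 196.]
 [516. 136. 192.]
 [519. 124. 186.]
 [521. 113. 180.]
 [523. 103. 172.]
 [525.  93. 163.]
 [527.  85. 154.]
 [529.  77. 143.]
 [530.  70. 132.]
 [531.  65. 120.]
 [532.  61. 108.]
 [533.  58.  95.]
 [533.  56.  82.]] 
 [[  3. -13.  -0.]
 [  3. -13.  -2.]
 [  3. -12.  -3.]
 [  3. -12.  -4.]
 [  2. -12.  -5.]
 [  2. -11.  -7.]
 [  2. -10.  -8.]
 [  2. -10.  -9.]
 [  2.  -9. -10.]
 [  2.  -8. -10.]
 [  1.  -7. -11.]
 [  1.  -5. -12.]
 [  1.  -4. -12.]
 [  1.  -3. -13.]
 [  0.  -2. -13.]]
```

apply_moves(moves=[0, -0.005, 0.018, 0, 0, 0, 0, 0, -0.004, 0.018, 0, 0, 0, 0, 0, -0.002, 0.011, -0.001, 0, 0, 0, 0, -0.002, 0.01, -0.002, 0, 0, 0, 0, -0.002, 0.01, -0.004, 0, 0, 0, 0, -0.002, 0.009, -0.005, 0, 0, 0, 0, -0.002, 0.008, -0.007, 0, 0, 0, 0, -0.002, 0.007, -0.008, 0, 0, 0, 0, -0.001, 0.006, -0.009, 0, 0, 0])

```text
clock: 1.9
eef_pos: [526.0, 83.9, 84.7]
orientation: [-0.0, 0.629, 0.777, 0.0]
ft_force: [1.1, 0.6, 1.3]
grip_width: 0.0
```

apply_moves(moves=[0, -0.001, 0.005, -0.01, 0, 0, 0, 0, -0.001, 0.003, -0.01, 0, 0, 0, 0, 0, 0.002, -0.008, 0, 0, 0, 0, 0, 0, -0.004, 0, 0, 0, 0, 0, 0, 0, 0, 0, 0])

```text
clock: 2.4
eef_pos: [523.4, 93.0, 55.7]
orientation: [-0.001, 0.629, 0.777, -0.001]
ft_force: [-7.1, -1.3, 25.2]
grip_width: 0.3
```

25 N upward with the tip at z = 55.7, so the flap is down on its stop. I lift off and look.

apply_moves(moves=[0, 0, 0, 0.03, 0, 0, 0, 0, 0, 0, 0.045, 0, 0, 0, 0, 0, 0, 0.045, 0, 0, 0, 0, 0, 0, 0.045, 0, 0, 0, 0, 0, 0, 0.045, 0, 0, 0, 0, 0, 0, 0, 0, 0, 0])

```text
clock: 3.0
eef_pos: [527.7, 93.8, 269.6]
orientation: [0.004, 0.629, 0.777, 0.005]
ft_force: [0.2, -0.4, 0.6]
grip_width: -0.0
```

```bash
python3 - <<'E'
from h import *
i=capture("scene")[155:265,235:365,::-1]; cv2.imwrite("pics/f1.png",cv2.resize(i,None,fx=5,fy=5,interpolation=cv2.INTER_CUBIC))
o=get_obs();print(o['eef_pos'],o['ft_force'])
E
```

```text
[525.78006463  93.32580246 266.11650822] [ 0.09487565  0.75983006 -1.30061296]
```

View pics/f1.png

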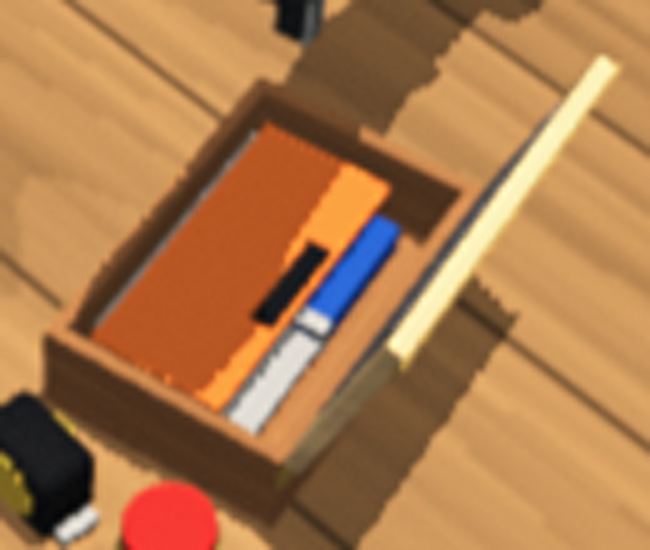

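The flap lies flat: its far edge runs (390,190)-(220,408) inside the rim, and the case corners haven't moved. Next I cross over the lid and come down outside it.

apply_moves(moves=[0, -0.009, 0.043, 0, 0, 0, 0, 0, -0.009, 0.043, 0, 0, 0, 0, 0, -0.009, 0.043, 0, 0, 0, 0, 0, -0.009, 0.043, 0, 0, 0, 0, 0, 0, 0, 0, 0, 0, 0, 0, 0, 0, -0.031, 0, 0, 0, 0, 0, 0, -0.031, 0, 0, 0, 0, 0, 0, 0, 0, 0, 0])

```text
clock: 3.85
eef_pos: [484.2, 262.1, 195.1]
orientation: [-0.002, 0.629, 0.777, -0.006]
ft_force: [-0.5, -0.5, -1.3]
grip_width: -0.2
```

apply_moves(moves=[0, 0.003, -0.013, 0, 0, 0, 0, 0, 0.003, -0.013, 0, 0, 0, 0, 0, 0.003, -0.013, 0, 0, 0, 0, 0, 0.003, -0.013, 0, 0, 0, 0, 0, 0.002, -0.013, 0, 0, 0, 0, 0, 0.002, -0.014, 0, 0, 0, 0])

```text
clock: 4.45
eef_pos: [505.4, 185.9, 202.9]
orientation: [0.001, 0.629, 0.777, 0.002]
ft_force: [1.4, 3.8, 2.4]
grip_width: 0.2
```

apply_moves(moves=[0, 0.003, -0.013, 0, 0, 0, 0, 0, 0.003, -0.013, -0.002, 0, 0, 0, 0, 0.003, -0.012, -0.003, 0, 0, 0, 0, 0.003, -0.012, -0.004, 0, 0, 0, 0, 0.002, -0.012, -0.006, 0, 0, 0, 0, 0.002, -0.011, -0.006, 0, 0, 0, 0, 0.002, -0.01, -0.008, 0, 0, 0])

```text
clock: 5.15
eef_pos: [522.4, 101.5, 171.7]
orientation: [0.0, 0.629, 0.777, -0.0]
ft_force: [0.8, 1.8, 2.3]
grip_width: -0.1
```

Forces are small and as expected, so I continue the arc down and then press.

apply_moves(moves=[0, 0.002, -0.01, -0.009, 0, 0, 0, 0, 0.002, -0.009, -0.01, 0, 0, 0, 0, 0.002, -0.008, -0.01, 0, 0, 0, 0, 0.001, -0.007, -0.011, 0, 0, 0, 0, 0.001, -0.005, -0.012, 0, 0, 0, 0, 0.001, -0.004, -0.012, 0, 0, 0, 0, 0.001, -0.003, -0.013, 0, 0, 0, 0, 0, -0.002, -0.01, 0, 0, 0])

```text
clock: 5.95
eef_pos: [531.6, 54.5, 83.8]
orientation: [-0.0, 0.629, 0.777, -0.0]
ft_force: [1.8, -0.5, 2.5]
grip_width: -0.1
```

apply_moves(moves=[0, 0, 0, -0.003, 0, 0, 0, 0, 0, 0, -0.003, 0, 0, 0, 0, 0, 0, 0, 0, 0, 0])

```text
clock: 6.25
eef_pos: [531.6, 54.3, 82.3]
orientation: [-0.0, 0.629, 0.777, -0.001]
ft_force: [-9.2, -3.3, 27.9]
grip_width: -0.1
```

28 N at z = 82.3, which matches the shut lid height of 82.5. I retreat and check.

apply_moves(moves=[0, 0, 0, 0.02, 0, 0, 0, 0, 0, 0, 0.045, 0, 0, 0, 0, 0, 0, 0.045, 0, 0, 0, 0, 0, 0, 0.045, 0, 0, 0, 0, 0, -0.04, 0.03, 0, 0, 0, 0, 0, -0.04, 0, 0, 0, 0, 0, 0, -0.04, 0, 0, 0, 0, 0, 0, 0, 0, 0, 0, 0])

```text
clock: 7.05
eef_pos: [530.6, -71.8, 263.5]
orientation: [0.0, 0.633, 0.774, -0.002]
ft_force: [0.5, -0.1, -1.1]
grip_width: -0.3
```

```bash
python3 - <<'E'
from h import *
a=capture("scene")[135:285,205:365,::-1];b=capture("side")[150:300,165:325,::-1]
cv2.imwrite("pics/end.png",cv2.resize(np.hstack([a,b]),None,fx=2.5,fy=2.5,interpolation=cv2.INTER_CUBIC))
o=get_obs();print(o['eef_pos'],o['ft_force'],o['clock'])
for n,x0,y0 in(("scene",205,135),("side",165,150)):
    K,R,t=cam(n)
    for x,y in((120,-80),(120,80),(-120,80),(-120,-80)):
        p=K@(R@W(y,82.5,x).reshape(3,1)+t); print(n,x,y,((p[:2]/p[2]).ravel()-[x0,y0])*2.5+([400,0] if n=="side" else [0,0]))
E
```

```text
[531.10893721 -65.36347646 263.17861298] [ 0.54408198  1.31599746 -1.03210824] 7.15
scene 120 -80 [ 96.66865982 208.56723871]
scene 120 80 [215.74740728 274.99483846]
scene -120 80 [318.286949   136.88308691]
scene -120 -80 [205.29276331  80.59047812]
side 120 -80 [537.70181229 148.54011831]
side 120 80 [526.34162851 262.43199013]
side -120 80 [777.29235472 267.41638995]
side -120 -80 [762.55146425 152.77554379]
```

View pics/end.png

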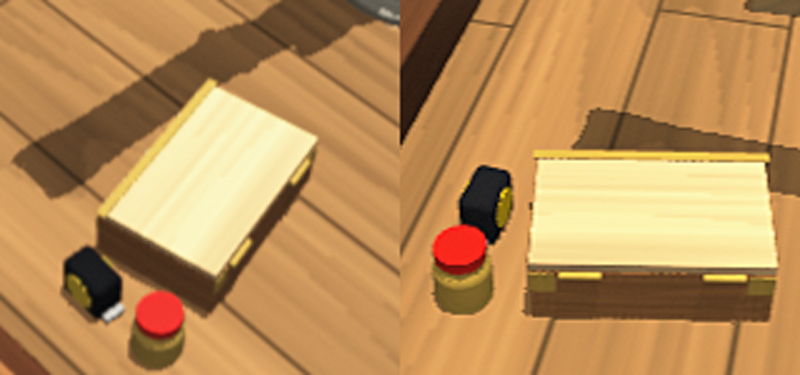

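The lid corners sit within 2–6 px of this 2.5x picture of where the shut lid should be: (215,275) and (318,137) in the scene view, (526,265) and (777,267) in the side view. The lid is flat on the rim, the case hasn't moved, and the hand is clear.

```bash
python3 -c "
from plant import *
print(finish_job())"
```

```text
the job is handed in; nothing more can be done
None
```

The chisel case is shut and handed in at about 7 s on the clock. With the fingertips shut, I pushed the orange flap down flat first, then pushed the lid over and pressed it closed.

- **Flap:** it stopped with 25 N upward at tip height 55.7 mm (56 mm expected). A picture taken before I touched the lid shows it flat.
- **Lid:** it stopped with 28 N upward at 82.3 mm (82.5 mm expected). The lid corners in the last pictures match a shut lid to within about 2 mm, roughly 5 mm at the worst corner.
- **Surroundings:** the case, tape and jar look unmoved. I did not check the mallet, plane, glue or square again, but the arm went nowhere near them.
- **Hand:** it is clear, about 180 mm above the lid and off to the flap side, with only about 1 N of noise on the force reading.

No checks failed or disagreed.

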